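# Find the shaft flat and hold the collar on it

## Task

Grip the tube mixer's bare drive shaft and turn it until your fingers sit on its flat and the flat faces the pointer on the housing. Then fetch the collar from its stand, lower it over the shaft with its thumbscrew facing the flat, and hold it level half-way along the flat, clear of the step below. Finish still holding it there, the flat still facing the pointer, and leave the bottle, carton and screwdriver alone.

Things in the scene. Friction and masses are not known exactly. Their poses are not given: they have to be found in the camera images.
- shaft (a joint): turning angle of the mixer's vertical steel drive shaft: 0 when its flat faces the pointer, positive counter-clockwise seen from above (rad). Starts 0.6 to 1.8 rad counter-clockwise of the pointer, turns both ways to 3.1 rad and stays where it is left (0.05 N m of friction). Fingers pressing square on the flat turn the shaft true to themselves.
- shaft_mid (a point): point on the shaft's axis half-way up its flat, 122 mm above the work surface; z up, x towards the flat, turning with the shaft. Shaft 24 mm in diameter, standing 60 mm out of the housing; its top is 18 mm above this point, rim bevelled 3 mm. The lowest 24 mm are fully round; above that step one flat runs to 2 mm below the top.
- flat_face (a point): the flat on the shaft, 18.6 mm wide, 33.5 mm tall, its surface 7 mm from the axis; this point at the surface's middle, 122 mm above the work surface; x points out of the flat, z up. The shaft measures 19 mm across the flat and 24 mm elsewhere, so fingers closing square on the flat read 19 mm; the middle of those 19 mm lies 2.5 mm off the axis, away from the flat.
- pointer_tip (a point): top of the pin at the inner end of the fixed steel pointer rib on the housing's top, 44 mm from the shaft's axis, 86 mm above the work surface; the direction from the axis to here is where the flat must face. x points the same way, z up. The fixed white housing is 170 x 150 x 80 mm with the shaft in its middle; all else on its top is at most 6 mm high.
- collar_center (a point): centre of the loose aluminium shaft collar, half-way up (20 mm tall, 48 mm outside diameter, bore 27 mm, about 0.1 to 0.17 kg); z up, x towards its thumbscrew. Two flats 26 mm long on its +y and -y sides are 50 mm apart, for gripping. At the start it sits on the stand with this point 50 mm above the work surface.
- collar_screw (a point): centre of the collar's thumbscrew head (16 mm diameter, 10 mm long), 35 mm from the collar's axis along its x. The 5 mm screw ends 3 mm inside the bore (10.5 mm from the collar's axis), so the collar goes on only with the screw over the flat; too low, the screw lands on the step, with collar_center about 15 mm below shaft_mid.
- stand: fixed collar stand: foot disc 90 mm in diameter and 8 mm high, post 38 mm in diameter up to 40 mm, on which the collar lies, and a locating stub 18 mm in diameter that reaches 11 mm up into the collar's bore; origin under its centre
- bottle_mid (a point): bystander: upright clear bottle with a blue cap, 68 mm in diameter, 200 mm tall; this point half-way up
- carton_mid (a point): bystander: cardboard glove carton 120 x 220 x 70 mm; this point at its centre
- driver_grip (a point): bystander: black-handled screwdriver, 180 mm long, lying on the counter; this point on its handle

How it is judged:
By the outcome, as a careful person would: the job done as asked, in the order asked, and still so for the second after the job is handed in, while the arm keeps its last pose, push and grip.
It also fails if it takes over 64 s, if anything falls off the work surface, if the arm or the gripper's body presses on something with over 40 N, if the wrist force passes 120 N, or if a joint passes its speed limit or range.

## Robot

A 6-joint arm with a two-finger parallel gripper is mounted at the origin on the work surface. World frame = base frame: x ahead of the robot, y to its left, z up, the work surface at z = 0. Lengths are in m, angles in degrees, forces in N, time in s.
With the tool pointing down it reaches from about 0.325 to 0.775 m from the base axis. Payload 5.5 kg.
Tool frame: the origin (TCP) lies at the centre of the arm's flange, where the gripper is bolted on; the fingertips stand 182 mm ahead of it and the grasp point (between the pads) lies 163 mm ahead of it; z points along the fingers, y is the direction in which the jaws open and shut (so a half turn about z gives the same grasp; the last joint's range is limited). The gripper opens to 88 mm and grips with 3 to 60 N. Pads are 20 mm wide; open, the fingers measure 115 mm over their backs; the gripper's body (75 mm by 178 mm) begins 61 mm behind the grasp point.
Start: joints at [62.47, 5.22, 70.514, -0, 104.267, -3.249], TCP at [0.247, 0.547, 0.405] pointing down, gripper open.
Joint ranges: [-164.24, 164.24], [-49.07, 125.15], [9.68, 141.18], [-86.29, 266.29], [3.28, 154.24], [-151.56, 151.56]. Speed limits (degrees/s): [147.25, 147.25, 172.46, 180, 180, 180].

## Interface

Orientations are given as [roll, pitch, yaw] about the fixed x, y, z axes, in that order (R = Rz(yaw) Ry(pitch) Rx(roll)).
In Python, from station import r gives the robot as it stands. The module is installed in compiled form; this text tells all that it offers. Calls block until the motion is done:
- r.reach(position, orientation): joint-space move of the TCP to a pose.
- r.servo_line(position, rotation=None, speed=0.15): straight line of the TCP; rotation=None keeps the orientation; speed is the mean speed in m/s.
- r.move_joints(angles): joint-space move.
- r.let_go() and r.grab(squeeze=None): open the fingers fully, or close them until they stop; squeeze is the grip in N (None keeps the last).
- r.wait(seconds).
- r.inverse_kinematics(position, orientation): joint angles nearest the present ones, or None.
- r.sense(): the state.
- r.snapshot(name): name is "scene" or "top" or "wrist"; returns a dict with "frame" (384x512x3 uint8, red, green, blue), "fx", "fy", "cx", "cy" (pixels), "dist_coeffs" ([k1, k2, p1, p2, k3] as OpenCV has them; the pictures are not rectified), "R" (3x3) and "t" (3): a world point X has camera coordinates R X + t. Camera axes: x right, y down, z forward; pixel columns grow to the right and rows downward; lengths in m; the calibration is good to about 2 mm. A picture is of the moment at which its call begins. There is no depth.
A pose or a line that the arm cannot do raises r.IKError and nothing moves.
- r.hand_in(): hands the job in, once; it reports no verdict.
The state is a dict: "clock": time; "joints": joint angles; "joint_vel": joint speeds; "joint_torque": joint torques, N m; "tcp_pos": TCP position; "orientation": TCP orientation; "contact_force": force on the tool from outside, world axes, zero at the start; "torque": the same for the moment, N m; "opening": finger opening in m.
Only numpy, scipy, OpenCV 4.12 (cv2) and the standard library are available. Lean on these libraries where they do the work, as an engineer would, in place of code of your own. Each camera call takes 0.05 s, during which the arm holds its last target. There are 200 camera calls.

## Working session

There is one attempt and no reset: what is moved stays moved. The work goes in short steps, each a Python script; the robot and the scene stay as the last script left them, time stands still between calls to the robot, and variables do not carry over. Pictures are saved under pics/ and viewed, about 8 in all and at most 12, crops included, and the job is handed in when it is done.

```bash
mkdir -p pics; cat > h.py <<'E'
import numpy as np, cv2
from station import r
def snap(n,fn=None):
    s=r.snapshot(n)
    if fn: cv2.imwrite('pics/'+fn,s['frame'][:,:,::-1])
    np.savez('pics/'+(fn or n)+'.npz',**s); return s
def K(s): return np.array([[s['fx'],0,s['cx']],[0,s['fy'],s['cy']],[0,0,1.]])
def ray(s,uv,z):
    p=cv2.undistortPoints(np.array(uv,float).reshape(-1,1,2),K(s),np.array(s['dist_coeffs'],float)).reshape(-1,2)
    R=np.array(s['R']);t=np.array(s['t']);C=-R.T@t
    d=np.c_[p,np.ones(len(p))]@R
    return C+d*((z-C[2])/d[:,2])[:,None]
def proj(s,X):
    R=np.array(s['R'],float);return cv2.projectPoints(np.array(X,float).reshape(-1,1,3),cv2.Rodrigues(R)[0],np.array(s['t'],float),K(s),np.array(s['dist_coeffs'],float))[0].reshape(-1,2)
E
python3 - <<'E'
from h import *
a=snap('scene','a.png');b=snap('top','b.png')
for s in(a,b): print(-np.array(s['R']).T@s['t'],s['fx'],np.array(s['R'])[2])
print(r.sense())
E
```

```text
[1.27880665 0.2335045  0.91709748] 368.5992911172146 [-0.58902709 -0.21982445 -0.77764021]
[ 0.50167052 -0.00323302  1.35216451] 370.17594851514826 [ 0.10453439  0.00256203 -0.99451797]
{'clock': 0.1, 'joints': array([ 6.24697382e+01,  5.25729319e+00,  7.05748056e+01, -2.19892995e-04,
        1.04265855e+02, -3.24996072e+00]), 'joint_vel': array([ 0.08189626, -0.02932743, -0.28149775, -0.05238145, -0.01014401,
        0.04562544]), 'joint_torque': array([ 2.55756117e-03, -4.47851872e+01, -4.07570958e+01,  7.00124307e-02,
        2.83640792e-02, -1.12603891e-04]), 'tcp_pos': array([0.2467574 , 0.54696308, 0.40363709]), 'orientation': array([-1.79902191e+02, -5.34035656e-03,  1.55719640e+02]), 'contact_force': array([0.09555843, 0.37748744, 0.31305058]), 'torque': array([ 0.00241433,  0.06184489, -0.03685772]), 'opening': 0.0876699619461786}
```

View pics/a.png

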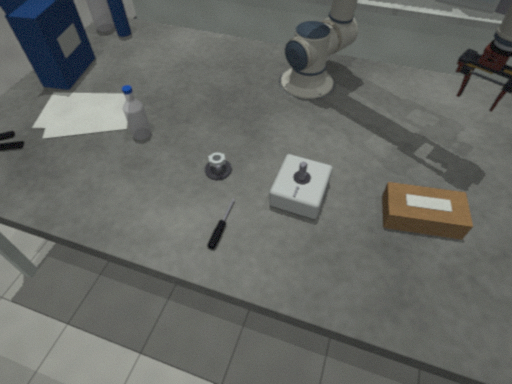

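View pics/b.png

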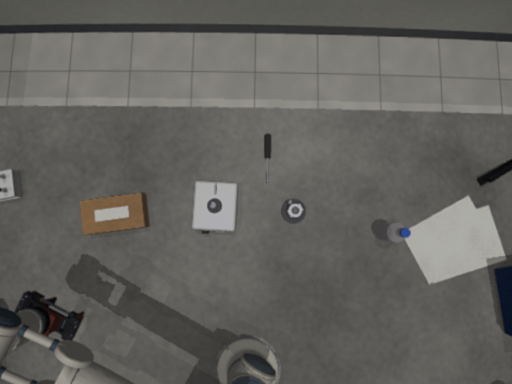

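The scene view has the mixer shaft at (303,172), the collar at (217,162), the carton at (425,210) and the bottle at (140,120). In the top view the shaft is at (214,205), the pointer at (215,188) and the collar at (294,210).

```bash
python3 - <<'E'
from h import *
a=dict(np.load('pics/a.png.npz'));b=dict(np.load('pics/b.png.npz'))
print('shaft top',ray(b,[(214,205)],.13),'pointer',ray(b,[(215,188)],.085),'collar',ray(b,[(294,210)],.06), 'bottle',ray(b,[(405,232)],.2),'drv',ray(b,[(267,180),(267,135)],.0))
def c(s,x,y,w): return cv2.resize(s['frame'][y:y+w,x:x+w,::-1],(395,395),interpolation=cv2.INTER_CUBIC)
m=np.vstack([np.hstack([c(a,270,140,66),c(a,190,140,66)]),np.hstack([c(b,184,172,66),c(b,266,180,56)])])
cv2.imwrite('pics/c.png',cv2.resize(m,(600,600)))
E
```

```text
shaft top [[0.57019896 0.11940471 0.13      ]] pointer [[0.63134831 0.12208942 0.085     ]] collar [[ 0.56153754 -0.15326889  0.06      ]] bottle [[ 0.49177369 -0.48542693  0.2       ]] drv [[ 0.67299459 -0.06014681  0.        ]
 [ 0.84230748 -0.05803517  0.        ]]
```

View pics/c.png

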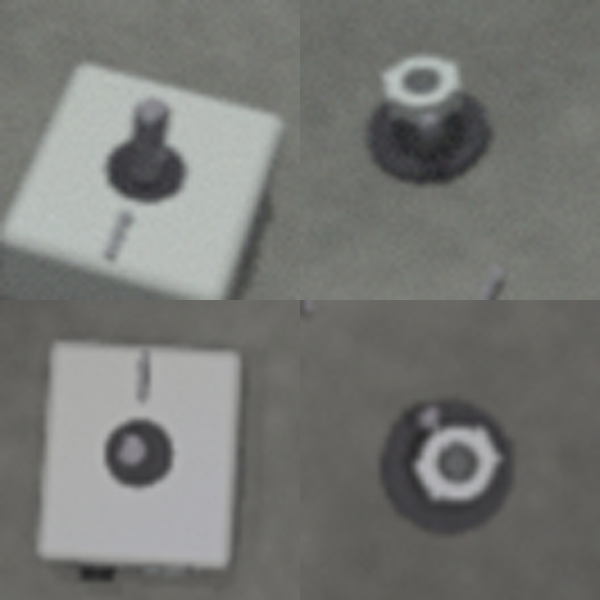

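Top view crop: the pointer faces about +x, and the collar screw is at the upper left, about 30° from +x. Next I go above the shaft and look from close by.

```bash
python3 - <<'E'
from h import *
r.reach([.52,.12,.40],[180,0,92.5]); s=snap('wrist','d.png')
print(r.sense()['clock'],r.sense()['tcp_pos'],-s['R'].T@s['t'],s['R'],s['fx'], proj(s,[.567,.12,.14]))
E
```

```text
1.9917 [0.51985655 0.12091346 0.40001666] [0.51579459 0.20184929 0.37876575] [[ 9.98950050e-01  4.58097958e-02 -5.10805385e-04]
 [ 4.39325281e-02 -9.54732941e-01  2.94202218e-01]
 [ 1.29896608e-02 -2.93915761e-01 -9.55743059e-01]] 333.79367688745515 [[314.84798177 202.40915084]]
```

View pics/d.png

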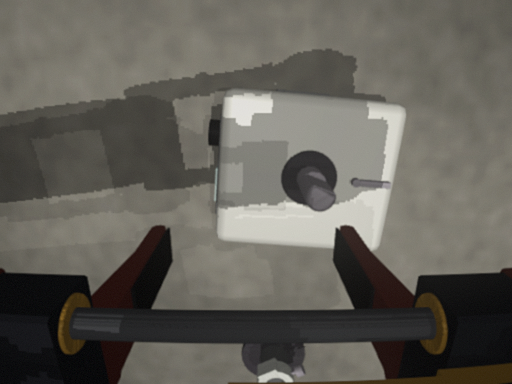

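The wrist view shows the shaft top at about (320,200), its root at (309,178), and the pointer pin at (353,182) with the rib running right to (390,184).

```bash
python3 - <<'E'
from h import *
s=dict(np.load('pics/d.png.npz'))
c=cv2.resize(s['frame'][145:220,275:400,::-1],None,fx=6.4,fy=6.4,interpolation=cv2.INTER_CUBIC)
c=cv2.convertScaleAbs(c,alpha=1.6); cv2.imwrite('pics/e.png',c)
print('top',ray(s,[(320,200)],.14),'pin,rib',ray(s,[(353,181.5),(388,184)],.086))
E
```

```text
top [[0.5707328  0.12210534 0.14      ]] pin,rib [[0.61181725 0.12332421 0.086     ]
 [0.64517211 0.12249792 0.086     ]]
```

View pics/e.png

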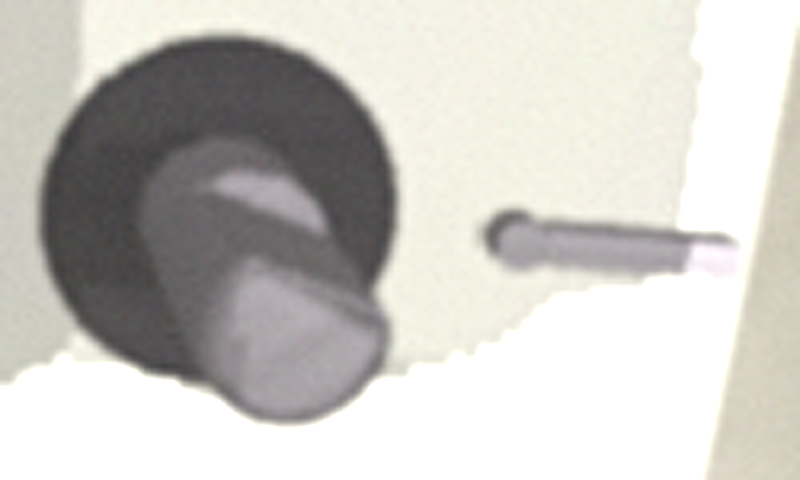

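```bash
python3 - <<'E'
from h import *
s=dict(np.load('pics/d.png.npz'))
f=lambda P,z: ray(s,np.array(P,float)/6.4+[274.6,144.6],z)
an=lambda P:np.degrees(np.arctan2(P[1,1]-P[0,1],P[1,0]-P[0,0]))
st=f([(213,188),(326,235)],.104);tp=f([(245,258),(380,310)],.138)
print(st,an(st)+90,np.ptp(st,0));print(tp,an(tp)+90)
d=f([(42,210),(397,210),(219,35),(219,384)],.083);print('disc',d,d.mean(0))
p=f([(515,236),(715,252)],.086);print('pin',p,an(p))
for x,y in [(.568,.122),(.570,.122)]:
  print((proj(s,[[x,y,.14],[x,y,.104],[x+.012,y,.14],[x-.012,y,.14],[x,y-.012,.14]])-[274.6,144.6])*6.4, np.degrees(np.arctan2(p[0,1]-y,p[0,0]-x)))
E
```

```text
[[0.56616987 0.13295184 0.104     ]
 [0.58200891 0.12718834 0.104     ]] 70.00459453828113 [0.01583904 0.0057635  0.        ]
[[0.56452066 0.13317336 0.138     ]
 [0.58131242 0.12749876 0.138     ]] 71.32784933699907
disc [[0.54574007 0.12328358 0.083     ]
 [0.59697337 0.12569542 0.083     ]
 [0.56881349 0.14982397 0.083     ]
 [0.5737346  0.09802333 0.083     ]] [0.57131538 0.12420658 0.083     ]
pin [[0.61374396 0.12343922 0.086     ]
 [0.64356476 0.12244626 0.086     ]] -1.9071053729902296
[[267.65566553 354.42313742]
 [218.86977591 267.38170642]
 [367.56409011 358.69166489]
 [167.13838963 350.10771512]
 [257.32086387 448.75095713]] 1.8020699987953066
[[284.35250567 355.13795095]
 [233.60372536 268.03960184]
 [384.14811343 359.39817476]
 [183.92858362 350.82999511]
 [273.78869463 449.42140465]] 1.8844036135868736
```

```bash
cat >> h.py <<'E'
def grasp(ax,phi,z=.290,off=.0025):
    a=np.radians(phi); return [ax[0]-off*np.cos(a),ax[1]-off*np.sin(a),z]
def st(l=''):
    q=r.sense();print(l,'t%.2f'%q['clock'],'pos',q['tcp_pos'].round(4),'yaw',q['orientation'].round(2),'F',q['contact_force'].round(1),'M',q['torque'].round(2),'op %.2f'%(q['opening']*1e3));return q
E
python3 - <<'E'
from h import *
ax=(.5703,.124);phi=71
p=grasp(ax,phi);r.reach([p[0],p[1],.37],[180,0,phi+90]);st();r.servo_line(p);st('down')
r.grab(8);r.wait(.3);st('grab')
snap('wrist','f.png')
E
```

```text
t3.10 pos [0.5694 0.122  0.3701] yaw [180.     0.   160.97] F [-0.  -0.4 -1.1] M [-0.04 -0.04  0.04] op 87.70
down t3.78 pos [0.5696 0.1217 0.291 ] yaw [1.7997e+02 6.0000e-02 1.6099e+02] F [ 0.3 -0.4  0.9] M [ 0.01 -0.07 -0.01] op 87.66
grab t5.14 pos [0.5695 0.1216 0.29  ] yaw [180.  -0. 161.] F [-0.4  0.9 -0.6] M [ 0.08 -0.   -0.06] op 19.21
```

View pics/f.png

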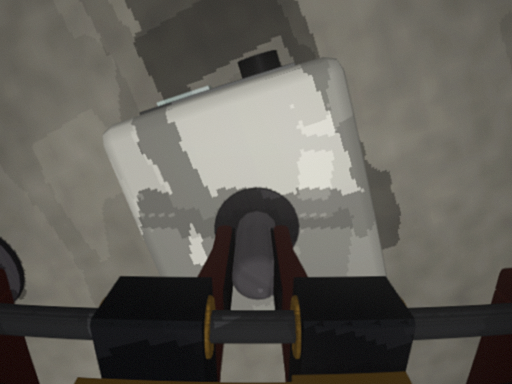

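Opening reads 19.2 mm with almost no side force, so the fingers sit square on the flat. Now I turn in small steps.

```bash
python3 - <<'E'
from h import *
ax=(.5703,.124)
r.grab(20);st('g20')
for phi in np.linspace(71,-1,8)[1:]:
    r.servo_line(grasp(ax,phi),[180,0,phi+90],speed=.02); q=st('%.0f'%phi)
    if np.linalg.norm(q['contact_force'])>40 : print('STOP');break
E
```

```text
g20 t5.41 pos [0.5695 0.1216 0.29  ] yaw [180.  -0. 161.] F [-0.4  1.4 -0.5] M [ 0.09 -0.06 -0.03] op 18.74
61 t5.74 pos [0.5692 0.1221 0.29  ] yaw [179.96   0.   150.9 ] F [ 1.5  2.2 -0.8] M [ 0.33 -0.2  -0.03] op 18.81
50 t6.08 pos [0.5689 0.1225 0.2899] yaw [179.92   0.   140.75] F [ 4.   4.3 -2. ] M [ 0.63 -0.52 -0.1 ] op 19.05
40 t6.41 pos [0.5687 0.123  0.29  ] yaw [179.88  -0.   130.48] F [ 4.8  4.4 -2.9] M [ 0.73 -0.66 -0.01] op 18.42
30 t6.74 pos [0.5686 0.1234 0.2899] yaw [ 1.7984e+02 -3.0000e-02  1.2020e+02] F [ 6.1  5.  -3.3] M [ 0.76 -0.87 -0.03] op 18.90
20 t7.08 pos [0.5686 0.1239 0.29  ] yaw [ 1.7980e+02 -5.0000e-02  1.0992e+02] F [ 7.6  5.6 -4.1] M [ 0.85 -1.07 -0.04] op 18.92
9 t7.41 pos [0.5687 0.1244 0.29  ] yaw [ 1.7976e+02 -9.0000e-02  9.9630e+01] F [ 9.3  6.1 -4.3] M [ 0.92 -1.22 -0.01] op 18.52
-1 t7.74 pos [0.5689 0.1248 0.29  ] yaw [ 1.7974e+02 -1.4000e-01  8.9340e+01] F [11.2  6.  -5.2] M [ 0.97 -1.42  0.  ] op 18.69
```

```bash
python3 - <<'E'
from h import *
q=r.sense();r.servo_line([.5690,.1250,.290],[180,0,89],speed=.02);r.wait(.2);st('relieved')
r.let_go();r.wait(.2);st('open');r.grab(20);r.wait(.2);st('regrab')
r.let_go();r.servo_line([.5690,.1250,.355]);r.wait(.15);s=snap('wrist','g.png');st()
u=proj(s,[.5714,.1248,.122])[0].astype(int);print(u)
x0,y0=u[0]-50,u[1]-50
c=cv2.resize(s['frame'][y0:y0+100,x0:x0+133,::-1],None,fx=6,fy=6,interpolation=cv2.INTER_CUBIC)
cv2.imwrite('pics/h.png',cv2.convertScaleAbs(c,alpha=1.6));print(x0,y0)
E
```

```text
relieved t8.19 pos [0.5694 0.1252 0.29  ] yaw [ 1.7991e+02 -4.0000e-02  8.9280e+01] F [ 5.4  3.  -3.6] M [ 0.46 -0.78 -0.02] op 19.23
open t9.53 pos [0.569 0.125 0.29 ] yaw [-180.   -0.   89.] F [-0.3  0.  -0.1] M [-0.07  0.02  0.04] op 87.89
regrab t10.80 pos [0.5694 0.125  0.29  ] yaw [ 1.7991e+02 -1.0000e-02  8.9000e+01] F [ 4.5  0.3 -1.5] M [-0.03 -0.69  0.03] op 18.98
 t12.72 pos [0.5689 0.125  0.3533] yaw [-1.7985e+02  3.0000e-02  8.9000e+01] F [ 0.1 -0.4  0.3] M [-0.12  0.09 -0.04] op 87.83
[257 212]
207 162
```

View pics/h.png

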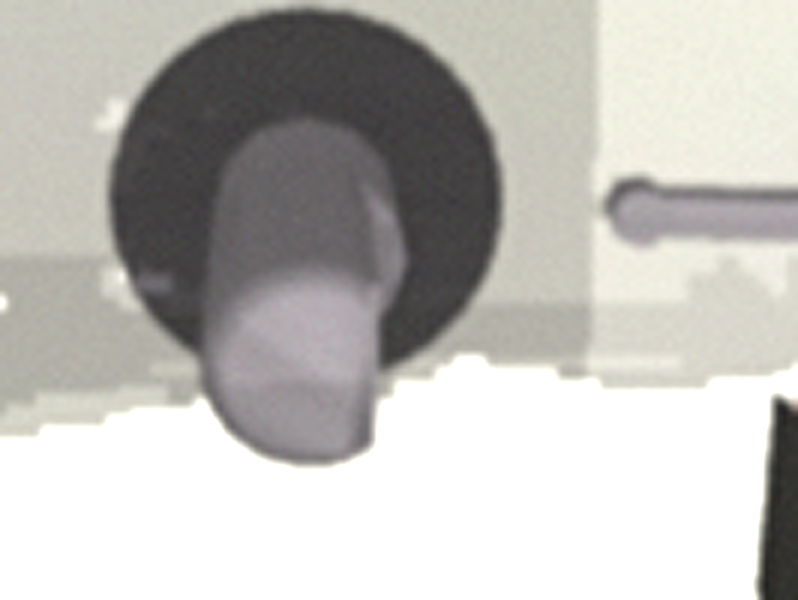

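```bash
python3 - <<'E'
from h import *
s=dict(np.load('pics/g.png.npz'))
g=cv2.cvtColor(s['frame'],cv2.COLOR_RGB2GRAY)
f=lambda P,z: ray(s,np.array(P,float)/6+[206.6,161.6],z)
E=f([(110,195),(502,195),(305,8),(140,95),(470,90),(130,275),(480,275)],.083)
A=np.c_[2*E[:,:2],np.ones(len(E))];c=np.linalg.lstsq(A,(E[:,:2]**2).sum(1),rcond=None)[0];R=np.sqrt(c[2]+c[:2]@c[:2]);print('disc',c[:2],R)
p=f([(638,210)],.086)[0];print('pin',p,np.linalg.norm(p[:2]-c[:2]))
print('dir',np.degrees(np.arctan2(*(p[:2]-c[:2])[::-1])))
# rib edges in full image, columns to the right
for x in range(318,356,4):
    col=g[180:215,x].astype(int); print(x,col[8:26].tolist())
# housing edges
w=(cv2.GaussianBlur(g,(5,5),0)>120).astype(np.uint8)
# step chord + top chord
t=f([(363,180),(385,310)],.104);u=f([(378,295),(372,430)],.138)
for q in(t,u): d=q[0]-q[1];print(q[:,:2],np.degrees(np.arctan2(d[1],d[0]))-90)
E
```

```text
disc [0.57172196 0.12460038] 0.02556365562588293
pin [0.61474525 0.1233167  0.086     ] 0.04304243469176349
dir -1.709015458719638
318 [148, 150, 151, 148, 131, 94, 79, 94, 105, 101, 101, 98, 102, 121, 140, 150, 148, 148]
322 [150, 149, 149, 148, 132, 94, 78, 96, 106, 108, 103, 101, 103, 117, 139, 148, 148, 148]
326 [148, 149, 149, 147, 131, 95, 76, 92, 106, 106, 103, 101, 102, 108, 129, 146, 144, 141]
330 [148, 146, 148, 147, 137, 106, 79, 93, 105, 106, 104, 101, 101, 112, 133, 147, 147, 143]
334 [147, 149, 148, 150, 137, 105, 74, 88, 103, 107, 105, 99, 101, 108, 131, 145, 148, 149]
338 [149, 149, 147, 148, 138, 103, 76, 85, 102, 108, 104, 101, 100, 108, 127, 147, 143, 139]
342 [148, 148, 148, 150, 145, 117, 78, 85, 104, 106, 105, 102, 100, 104, 129, 146, 143, 135]
346 [150, 148, 150, 148, 146, 117, 79, 84, 104, 107, 105, 102, 100, 104, 130, 145, 142, 135]
350 [148, 147, 149, 150, 145, 116, 76, 81, 104, 106, 105, 101, 98, 107, 128, 145, 140, 133]
354 [140, 141, 141, 140, 139, 132, 115, 99, 103, 104, 105, 103, 102, 110, 126, 134, 128, 125]
[[0.5784079  0.13368565]
 [0.58103037 0.11702653]] 8.946072261680285
[[0.57863243 0.13199111]
 [0.57798653 0.11673357]] -2.424063953765568
```

View pics/g.png

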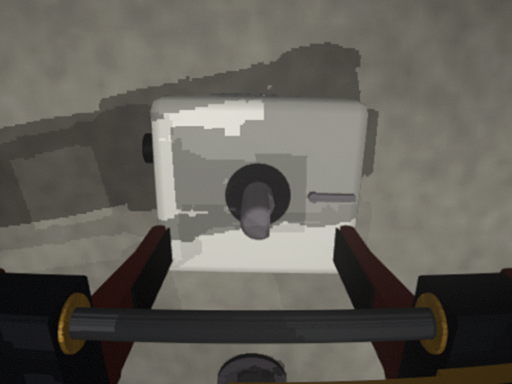

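The pointer direction measures about -1.7° (disc centre to pin -1.7°, rib -1.9°), so I regrip at that angle and then look at the collar.

```bash
python3 - <<'E'
from h import *
r.servo_line([.5694,.1246,.290],[180,0,88.3]);r.wait(.1);r.grab(25);r.wait(.3);st('regrab')
r.let_go();r.servo_line([.5694,.1246,.37]);st('up')
r.reach([.5615,-.1533,.30],[180,0,30]);r.wait(.15);s=snap('wrist','i.png');st()
print(proj(s,[[.5615,-.1533,.06]]))
E
```

```text
regrab t14.78 pos [0.5696 0.1246 0.29  ] yaw [179.96  -0.    88.3 ] F [ 4.   0.5 -1. ] M [-0.09 -0.59  0.04] op 18.70
up t16.60 pos [0.5694 0.1246 0.3691] yaw [-1.7994e+02  1.0000e-02  8.8300e+01] F [-0.5  0.5  0.4] M [-0.07  0.05  0.02] op 87.49
 t17.91 pos [ 0.5619 -0.1521  0.3005] yaw [ 1.7997e+02 -4.0000e-02  3.0140e+01] F [ 0.6 -0.7  0.4] M [-0.11  0.12 -0.01] op 87.83
[[253.77458739 208.59606932]]
```

View pics/i.png

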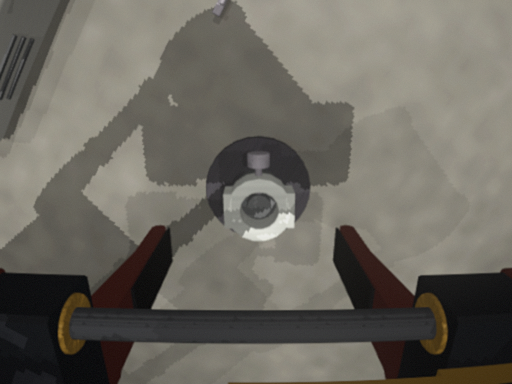

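The wrist view shows the collar at about (259,207), its flats at x≈224 and 294, and the thumbscrew head straight above at (258,160). The screw is therefore close to yaw 30°.

```bash
python3 - <<'E'
from h import *
s=dict(np.load('pics/i.png.npz'));fr=s['frame'][140:245,205:315].astype(int)
sat=fr.max(2)-fr.min(2);g=fr.mean(2)
for y in range(52,88,4):
    x=np.where((g[y]>165))[0]; print(y+140, x.min()+205 if len(x) else None, x.max()+205 if len(x) else None)
print('screwrow',g[20,40:70].round().astype(int), 'col',g[5:45,54].round().astype(int))
print('col',[(y+140) for y in range(105) if g[y,54]>165][:1],[(y+140) for y in range(105) if g[y,54]>150][-1:])
c=ray(s,[(224,206),(294,206),(259,206)],.06);h=ray(s,[(258.5,160)],.053);print(c,h)
d=(h-c[2])[0];print(np.degrees(np.arctan2(d[1],d[0])),np.linalg.norm(d[:2]))
E
```

```text
192 None None
196 None None
200 230 286
204 230 288
208 228 231
212 289 289
216 278 293
220 276 293
224 272 294
screwrow [ 42  48  68  90  96  99 104 102 111 118 120 121 124 125 123 124 119 117
 113 111 108 101  98  93  77  52  49  48  51  52] col [ 55  55  53  54  53  56  67  77  79  91 110 122 123 120 119 123 124 125
 126 126 126 126 126 120 111 104 107 106 107 105 107 109 113 125 150 164
 164 162 164 166]
col [184] [240]
[[ 0.55270276 -0.13434342  0.06      ]
 [ 0.57729894 -0.17665628  0.06      ]
 [ 0.56500388 -0.15548103  0.06      ]] [[ 0.59181257 -0.13943326  0.053     ]]
30.904879882269174 0.03124478863745992
```

```bash
python3 - <<'E'
from h import *
c=[.5649,-.1556]
r.servo_line(c+[.27],[180,0,30.5]);r.servo_line(c+[.2135]);st('down')
r.grab(10);r.wait(.2);st('g10');r.grab(30);r.wait(.2);st('g30')
r.servo_line(c+[.37]);r.wait(.2);st('lift');s=snap('wrist','j.png')
cv2.imwrite('pics/j2.png',cv2.resize(s['frame'][130:280,160:360,::-1],None,fx=4,fy=4,interpolation=cv2.INTER_CUBIC))
E
```

```text
down t18.78 pos [ 0.5651 -0.1557  0.2144] yaw [ 1.7997e+02 -3.0000e-02  3.0500e+01] F [-0.2 -0.4  0.6] M [-0.02  0.13 -0.01] op 87.31
g10 t19.65 pos [ 0.5649 -0.1556  0.2137] yaw [ 1.7999e+02 -1.0000e-02  3.0500e+01] F [ 0.9 -0.   1. ] M [0.05 0.22 0.01] op 50.01
g30 t20.07 pos [ 0.5649 -0.1556  0.2137] yaw [ 1.7999e+02 -1.0000e-02  3.0500e+01] F [-0.7  0.6  2.8] M [-0.    0.26 -0.02] op 49.64
lift t21.46 pos [ 0.5649 -0.1556  0.3689] yaw [-1.7992e+02  6.0000e-02  3.0500e+01] F [-0.   0.3 -0. ] M [-0.03  0.12 -0.05] op 49.61
```

View pics/j2.png

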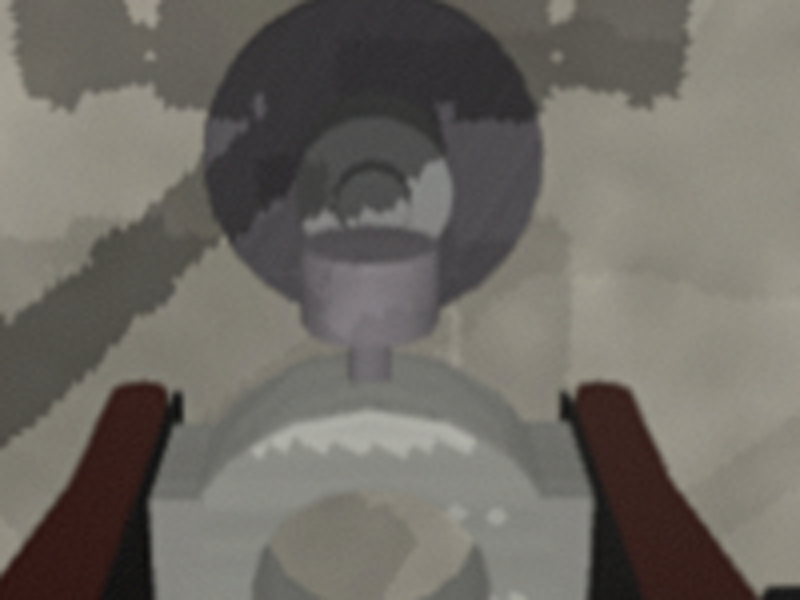

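The collar is held, screw straight up in the picture at crop (370,310), arc edge at (370,410), bore edge at (370,490). From this I work out its offset in the hand.

```bash
python3 - <<'E'
from h import *
s=dict(np.load('pics/j.png.npz'))
T=np.array([.5649,-.1556]);a=np.radians(30.5)
f=lambda P,z:(lambda X:np.c_[X[:,:2]@np.array([np.cos(a),np.sin(a)]),X[:,:2]@np.array([-np.sin(a),np.cos(a)])])((ray(s,np.array(P,float)/4+[159.6,129.6],z)-[T[0],T[1],0]))*1e3
print('arc,bore,lugL,lugR',f([(370,410),(370,489),(175,497),(570,497),(150,500),(595,500)],.2152).round(1))
print('screw head end, inner',f([(370,245),(370,340)],.2052).round(1))
E
```

```text
arc,bore,lugL,lugR [[ 20.2   0.5]
 [ 10.6   0.5]
 [  9.6  22.2]
 [  9.6 -21.7]
 [  9.2  25. ]
 [  9.2 -24.5]]
screw head end, inner [[35.8  0.5]
 [24.4  0.5]]
```

The collar sits about 4 mm behind the grasp centre, and the jaws centre it the other way. I'll carry it over the shaft and lower in steps, watching the force.

```bash
cat >> h.py <<'E'
YAW=-1.8
def lower(xy,z0,z1,fz=8,fl=8):
    z=z0
    while z>z1+1e-6:
        z=max(z-.002,z1); r.servo_line([xy[0],xy[1],z],[180,0,YAW],speed=.02);r.wait(.1);q=st('z%.4f'%z)
        F=q['contact_force']-B
        if abs(F[2])>fz or np.hypot(F[0],F[1])>fl: print('STOP',F);return z
    return z
E
python3 - <<'E'
from h import *
import h
xy=(.5759,.1239)
r.reach([*xy,.365],[180,0,YAW]);r.servo_line([*xy,.316]);r.wait(.3)
h.B=r.sense()['contact_force'];st('hover');snap('wrist','k.png')
h.lower(xy,.316,.302)
s=snap('wrist','l.png');cv2.imwrite('pics/l2.png',cv2.resize(s['frame'][130:280,160:360,::-1],None,fx=4,fy=4,interpolation=cv2.INTER_CUBIC))
E
```

```text
hover t23.37 pos [0.5761 0.1239 0.3172] yaw [-1.7998e+02 -1.1000e-01 -1.8000e+00] F [-0.  -0.1 -1.2] M [ 0.08  0.14 -0.03] op 49.62
z0.3140 t23.77 pos [0.5759 0.124  0.3139] yaw [-1.80e+02  1.00e-02 -1.79e+00] F [ 1.1 -0.  -1.3] M [0.01 0.17 0.03] op 49.93
z0.3120 t24.12 pos [0.5759 0.1239 0.312 ] yaw [ 1.8e+02  1.0e-02 -1.8e+00] F [-0.1  0.6 -0.7] M [ 0.01  0.17 -0.03] op 49.51
z0.3100 t24.47 pos [0.5759 0.1239 0.31  ] yaw [-1.8e+02  1.0e-02 -1.8e+00] F [-0.1 -0.2 -1.4] M [0.03 0.17 0.03] op 49.62
z0.3080 t24.82 pos [0.5759 0.1239 0.308 ] yaw [-180.     0.    -1.8] F [-0.4 -0.1  0.1] M [-0.07  0.15  0.02] op 49.80
z0.3060 t25.17 pos [0.5759 0.1239 0.306 ] yaw [180.    0.   -1.8] F [-0.2  0.2 -0.5] M [0.01 0.17 0.  ] op 49.42
z0.3040 t25.52 pos [0.5759 0.1239 0.304 ] yaw [180.    0.   -1.8] F [-0.3  0.3 -0.3] M [ 0.04  0.12 -0.03] op 50.03
z0.3020 t25.87 pos [0.5759 0.1239 0.302 ] yaw [180.    0.   -1.8] F [-0.3 -0.1 -1.2] M [ 0.05  0.1  -0.03] op 49.72
```

View pics/l2.png

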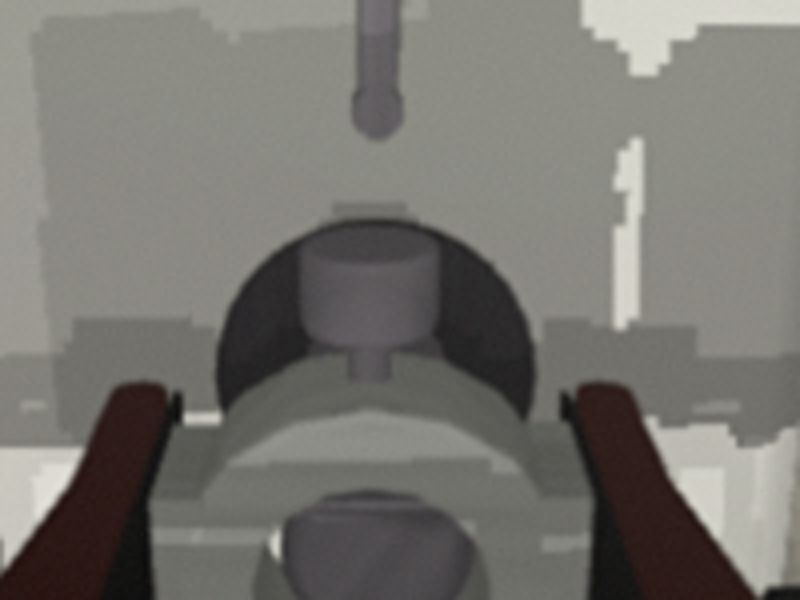

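The shaft top shows inside the bore, slightly right of centre by about 0.7 mm, and the pin lies straight ahead of the screw. I shift y and continue down.

```bash
python3 - <<'E'
from h import *
import h
xy=(.5759,.1233)
r.servo_line([*xy,.302],speed=.02);r.wait(.3)
h.B=np.mean([(r.wait(.03),r.sense()['contact_force'])[1] for _ in range(5)],0);st('shift')
h.lower(xy,.302,.2857)
E
```

```text
shift t26.63 pos [0.5759 0.1233 0.302 ] yaw [180.   -0.   -1.8] F [-0.4  0.3 -1.3] M [-0.    0.16  0.02] op 49.45
z0.3000 t26.98 pos [0.5759 0.1233 0.2999] yaw [ 1.8e+02  1.0e-02 -1.8e+00] F [ 0.   0.6 -1.3] M [-0.    0.17 -0.06] op 50.11
z0.2980 t27.33 pos [0.5759 0.1233 0.298 ] yaw [180.    0.   -1.8] F [ 0.6 -0.3 -0.4] M [-0.06  0.14  0.02] op 49.77
z0.2960 t27.68 pos [0.5759 0.1233 0.296 ] yaw [180.    0.   -1.8] F [ 0.5  0.  -0.5] M [0.02 0.13 0.01] op 49.48
z0.2940 t28.03 pos [0.5759 0.1233 0.2939] yaw [ 1.8e+02  1.0e-02 -1.8e+00] F [ 0.  -0.6 -0.8] M [-0.02  0.19 -0.05] op 49.85
z0.2920 t28.38 pos [0.5759 0.1233 0.292 ] yaw [180.    0.   -1.8] F [ 0.6  1.  -1.2] M [-0.03  0.18 -0.03] op 49.96
z0.2900 t28.73 pos [0.5759 0.1233 0.2899] yaw [ 1.8e+02  1.0e-02 -1.8e+00] F [-0.  -0.5 -0.3] M [-0.02  0.1  -0.01] op 49.78
z0.2880 t29.08 pos [0.5759 0.1233 0.288 ] yaw [-180.     0.    -1.8] F [-0.5  0.  -0.8] M [ 0.05  0.19 -0.02] op 49.73
z0.2860 t29.43 pos [0.5759 0.1233 0.286 ] yaw [ 1.8e+02  1.0e-02 -1.8e+00] F [-0.   0.7 -1.1] M [-0.    0.17  0.02] op 50.10
z0.2857 t29.78 pos [0.5759 0.1233 0.2857] yaw [-180.    -0.    -1.8] F [-0.1 -0.1 -0.7] M [0.01 0.12 0.02] op 49.83
```

```bash
python3 - <<'E'
from h import *
w=snap('wrist','m.png');a=snap('scene','n.png')
u,v=proj(a,[.572,.1235,.12])[0].astype(int)
c1=cv2.resize(w['frame'][120:290,170:350,::-1],(480,453),interpolation=cv2.INTER_CUBIC)
c2=cv2.resize(a['frame'][v-45:v+45,u-30:u+30,::-1],(302,453),interpolation=cv2.INTER_CUBIC)
cv2.imwrite('pics/o.png',cv2.convertScaleAbs(np.hstack([c1,c2]),alpha=1.4))
st()
E
```

```text
t29.88 pos [0.5759 0.1233 0.2857] yaw [-180.    -0.    -1.8] F [-0.1  0.1 -1.1] M [ 0.    0.14 -0.02] op 49.76
```

View pics/o.png

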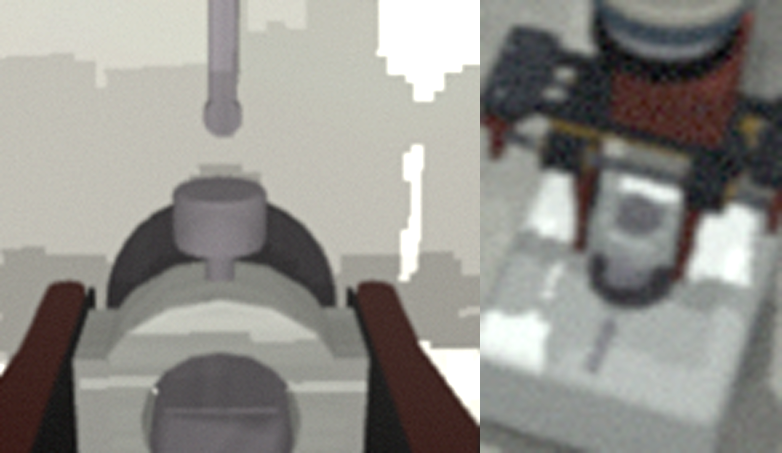

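The last view has the shaft inside the bore at (222,400). Its flat's edge is horizontal in the picture, so it lies square to the screw, and the screw at (220,215) is in line with the pin at (222,118) and the rib. No contact forces, so I hand in.

```bash
python3 -c "
from h import *
r.hand_in();st()"
```

```text
the job is handed in; nothing more can be done
the job is handed in; nothing more can be done
```

The job is handed in at about 30 s on the robot's clock, with the collar still held over the shaft; no verdict was reported.

- **Shaft:** I gripped it on its flat, where the opening read 18.7–19.2 mm against the expected 19 mm. I turned it about 73° clockwise and gripped it again at the measured pointer direction.
- **Collar:** I took it from the stand and lowered it with its screw towards the pointer. It should be centred at a height of about 122 mm, worked out from the grip height on the stand and not measured directly.
- **Last checks:**
  - Side forces stayed around 1 N all the way down, so there was no sign of touching the shaft or the step.
  - The tool was level and the grip opening was 49.8 mm.
  - The last wrist picture showed the screw, the flat and the pointer pin in line.
- **What disagreed:**
  - The pointer direction came out between -1.1° and -2.3° depending on the feature used. I gripped the shaft at -1.7° and held the collar at -1.8°.
  - The camera and the grips differed by about 1.3 mm on the shaft's y position. I went with the grips, which the view through the bore supported.
  - The collar sits about 4 mm off the pad centre along the jaws because I misjudged its centre, and I allowed for that when placing it.

I did not move the bottle, carton or screwdriver, but I took no final picture of them.

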